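# Fetch the red sharpening stone from the lidded box and hold it over the rinsing tub

## Task

Take the blue tin off the lid of the wooden stone box and set it down upright on the green mat without dropping it, then swing the lid (it has a black knob) up and right open. Draw the red stone out of its slot and hold it up over the middle of the cream tub, standing on edge as it was and well clear above the tub's rim; finish there still holding it in the gripper, at rest, with the tin still standing on the mat. Leave the white stone in its slot, and do not disturb the knife, the mug or the bottle.

Things in the scene. Friction and masses are not known exactly. Their poses are not given: they have to be found in the camera images.
- box: Wooden box fixed to the bench: 150 (x) by 210 (y) by 72 mm high, walls and floor 5 mm, with a hinged lid 8 mm thick (its top 80.5 mm above the bench). Origin: centre of the underside. Hinge at the +x wall, knob near the -x side. Inside, two slots along x at y = +40 and -40 mm, 24 mm wide between 16 mm high cleats on the floor; one stone stands in each.
- flap (a joint): Angle of the lid in rad: 0 shut, grows as it opens, stops at 1.9 (leaning back, past upright 1.57). Its hinge is stiff and the lid stays at whatever angle it is left; some 4 to 5 N at the knob moves it.
- flap_hinge (a point): Point on the hinge axis, at the middle of the lid's width and level with its underside, above the box's far (+x) rim. The axis runs along the box's y; the lid's own x points away from the knob.
- flap_handle (a point): Middle of the head of the black knob: a disc 28 mm across and 16 mm tall on a thin neck, 35 mm above the lid's top face, on the lid's middle line, 30 mm from its free edge and 120 mm from the hinge. The point moves with the lid.
- tin: Blue round tin of honing paste with a bright cap, 52 mm across, 45 mm tall, about 0.15 kg, standing on the shut lid behind the knob. Origin: centre of its underside; z points out of its cap.
- mat: Green mat, 220 (x) by 160 (y) by 3 mm, fixed to the bench on one side of the box (left or right varies). Origin: centre of its underside.
- tub: Cream-coloured open plastic tub, empty, fixed to the bench on the other side: 220 (x) by 170 (y) by 75 mm high, walls 6 mm. Origin: centre of its underside.
- stone_red: Brick-red sharpening stone, 120 (x) by 20 (y) by 58 mm (z), about 0.28 kg, standing on its long narrow edge in a slot of the box, hidden under the lid, in either slot; 50 mm clear beside it each way. Origin: centre of its underside; z up as it stands. Its top edge is at 63 mm above the bench, 9.5 mm under the lid. Grip it across its 20 mm.
- stone_white: Off-white stone of the same size, standing in the other slot; origin and axes alike. It stays there.
- knife: Kitchen knife with black handle, 310 mm long, lying along y on a wooden board beyond the box. Origin: in its length near the middle, on the board's top. Bystander.
- mug: Blue mug, 80 mm across, 90 mm tall. Origin: centre of its underside. Bystander.
- bottle: Amber bottle, 60 mm across, 170 mm tall. Origin: centre of its underside. Bystander.
There are look-alikes about, which are no part of the job. Several things have the shape of the tin; the one meant has the colours described above.

How it is judged (in metres and radians):
On the way, in this order (a step that is already met when the one before it is completed fails the run):
1. the tin stands upright on the green mat, let go (x of tin in the frame of mat between -0.11 and 0.11 m and y of tin in the frame of mat between -0.08 and 0.08 m and height (world z) of tin below 0.012 m and angle between tin's own z axis and vertical below 0.15 rad and contact force between tin and the fingers below 0.1 N and linear speed of tin below 0.03 m/s), for 0.2 s.
2. the lid is swung right open (past 1.3 rad) (value of joint flap above 1.3 rad), for 0.2 s.
3. the red stone is drawn out of the box in the fingers (height (world z) of stone_red above 0.08 m and contact force between stone_red and the fingers above 1 N), for 0.2 s.
At the end, for the whole second after the job is handed in: Gripper holds the red stone at rest (<0.03 m/s), within 60 mm (level) of the tub's centre, underside 100+ mm above the bench, upright to 0.25 rad, off the tub; tin upright (0.15 rad), centre over the mat; white stone within 20 mm of its start, upright to 0.2 rad (horizontal distance between stone_red and tub below 0.06 m and height (world z) of stone_red above 0.1 m and angle between stone_red's own z axis and vertical below 0.25 rad and linear speed of stone_red below 0.03 m/s and contact force between stone_red and the fingers above 1 N and contact force between stone_red and tub below 0.1 N and x of tin in the frame of mat between -0.11 and 0.11 m and y of tin in the frame of mat between -0.08 and 0.08 m and height (world z) of tin below 0.012 m and angle between tin's own z axis and vertical below 0.15 rad and distance of stone_white from where it was at the start of the episode below 0.02 m and angle between stone_white's own z axis and vertical below 0.2 rad); the arm keeps its last pose, push and grip.
It fails at once if the tin is dropped (out of the fingers more than about 2 cm up, away from the box) (horizontal distance between tin and box above 0.15 m and height (world z) of tin above 0.022 m and contact force between tin and the fingers below 0.01 N).
It fails at once if the white stone is taken out of its slot (distance of stone_white from where it was at the start of the episode above 0.03 m).
It fails at once if the knife, mug or bottle is disturbed (moved more than 30 mm) (distance of any of knife, mug, bottle from where it was at the start of the episode above 0.03 m).
It also fails if it takes over 67 s, if anything falls off the work surface, if the arm or the gripper's body presses on something with over 40 N, if the wrist force passes 120 N, or if a joint passes its speed limit or range.

## Robot

A 7-joint arm with a two-finger parallel gripper is mounted at the origin on the work surface. World frame = base frame: x ahead of the robot, y to its left, z up, the work surface at z = 0. Lengths are in m, angles in degrees, forces in N, time in s.
With the tool pointing down it reaches from about 0.425 to 0.8 m from the base axis. Payload 8.3 kg.
Tool frame: the origin (TCP) lies midway between the tips of the shut fingers; the grasp point (between the pads) lies 19 mm behind it; z points along the fingers, y is the direction in which the jaws open and shut (so a half turn about z gives the same grasp; the last joint's range is limited). The gripper opens to 85 mm and grips with 20 to 120 N. Pads are 22 mm wide; open, the fingers measure 114 mm over their backs; the gripper's body (76 mm by 85 mm) begins 54 mm behind the grasp point. The pads swing forward as they close: fully open they stand 13 mm farther back than shut.
Start: joints at [61.656, 21.967, 0.94, 78.501, -0.361, 79.538, -2.664], TCP at [0.262, -0.568, 0.231] pointing down, gripper open.
Joint ranges: [-169.22, 169.22], [-14.56, 117.87], [-87.37, 89.26], [10.42, 133.3], [-82.24, 262.24], [0.94, 117.77], [-172.7, 172.7]. Speed limits (degrees/s): [136.94, 136.94, 172.46, 172.46, 180, 180, 180].

## Interface

Orientations are given as [roll, pitch, yaw] about the fixed x, y, z axes, in that order (R = Rz(yaw) Ry(pitch) Rx(roll)).
In Python, from station import env gives the robot as it stands. The module is installed in compiled form; this text tells all that it offers.
- The arm moves only by the tool carry_out, never from a script. Its argument "increments" is a list of rows, each an object with "delta_pos": the shift along the world's x, y, z in m, a list of three; "rot": the turn, a rotation vector about the world's x, y, z in degrees, a list of three; "grip": the gripper's target within -1 to 1 (shut at 1, half-way at 0, fully open at -1). In form: [{"delta_pos": [dx, dy, dz], "rot": [ax, ay, az], "grip": grip}, ...]. A call has 1 to 10 rows; each row is the pose to reach, as a shift and turn from the pose commanded when the call began; what a row does not reach only later rows make up. A row lasts 1/10 s, in which the tool goes at most 50 mm and 8.59 degrees, less where a joint would pass 70% of its speed; a pose out of reach is approached as far as the arm can. A call with a gripper value outside its range is refused whole. The fingers move at their own pace and stop on an object; the grip force is fixed at half the most. Time passes only in rows, so rows that repeat a pose let the fingers close. It gives the time, the measured TCP pose, the force and the opening at its end, in the units of the state.
- env.state(): the state, without advancing time (a new reading comes with each control period).
- env.read_camera(name): name is "scene" or "top" or "wrist"; returns a dict with "img" (480x640x3 uint8, red, green, blue), "K" (3x3 intrinsics, pixels), "extrinsics" (4x4, takes a point from camera to world coordinates); the wrist camera has in their place "hand_eye" (4x4, takes a point from camera to tool coordinates, whose origin is the TCP and whose axes are the flange's). Camera axes: x right, y down, z forward; pixel columns grow to the right and rows downward; lengths in m; the calibration is good to about 2 mm. A picture is of the moment at which its call begins: read the wrist's pose just before it. There is no depth.
- env.job_done(): hands the job in, once; it reports no verdict.
The state is a dict: "time": time; "joints": joint angles; "joint_velocities": joint speeds; "tau": joint torques, N m; "tcp_pos": TCP position; "orientation": TCP orientation; "wrist_force": force on the tool from outside, world axes, zero at the start; "moment": the same for the moment, N m; "gripper_width": finger opening in m.
Only numpy, scipy, OpenCV 4.12 (cv2) and the standard library are available. Lean on these libraries where they do the work, as an engineer would, in place of code of your own. Each camera call takes 0.05 s, during which the arm holds its last target. There are 200 camera calls.

## Working session

There is one attempt and no reset: what is moved stays moved. The work goes in short steps, Python scripts to look and compute and a tool call to move; the robot and the scene stay as the last step left them, time stands still between calls to the robot, and variables do not carry over. Pictures are saved under pics/ and viewed, about 8 in all and at most 12, crops included, and the job is handed in when it is done.

Besides the shell and the picture viewer there is one more tool, called after "Request:" as name([rows], argument=value, ...), one row to a line, values as JSON. carry_out: Moves the arm, as the interface text tells. Its arguments: {"type":"object","properties":{"increments":{"type":"array"}},"required":["increments"]}

```bash
mkdir -p pics; python3 - <<'E'
from station import env
import cv2,numpy as np
for n in("scene","top"):
    c=env.read_camera(n); cv2.imwrite(f"pics/{n}0.png",c["img"][:,:,::-1]); np.savez(f"{n}.npz",**c)
    print(n,c["K"].round(1).tolist(),c["extrinsics"].round(3).tolist())
print(env.state())
E
```

```text
scene [[451.8, 0.0, 329.1], [0.0, 451.8, 241.0], [0.0, 0.0, 1.0]] [[-0.901, 0.227, -0.37, 0.921], [0.433, 0.502, -0.748, 0.709], [0.016, -0.835, -0.551, 0.628], [0.0, 0.0, 0.0, 1.0]]
top [[596.5, 0.0, 316.2], [0.0, 596.5, 230.8], [0.0, 0.0, 1.0]] [[-0.003, -0.981, 0.194, 0.312], [-1.0, 0.006, 0.013, 0.009], [-0.014, -0.193, -0.981, 1.492], [0.0, 0.0, 0.0, 1.0]]
{'time': 0.1, 'joints': array([61.6545317 , 22.01094681,  0.93990448, 78.55434814, -0.36222858,
       79.53631503, -2.66579093]), 'joint_velocities': array([ 0.02017063, -0.14178295, -0.01399392, -0.14393766,  0.02585377,
        0.01042568,  0.00827748]), 'tau': array([ 2.57658372e-03, -6.29130149e+01,  8.47335253e-01, -3.72756994e+01,
        1.69066287e-02,  1.04611975e-02,  3.63545098e-05]), 'tcp_pos': array([ 0.26142278, -0.56721967,  0.23038092]), 'orientation': array([-1.79901199e+02,  7.52559705e-04,  2.47418737e+01]), 'wrist_force': array([0.32634975, 0.5220968 , 0.87699452]), 'moment': array([-0.01894593, -0.03831698,  0.02627024]), 'gripper_width': 0.08545669652943338}
```

View pics/top0.png

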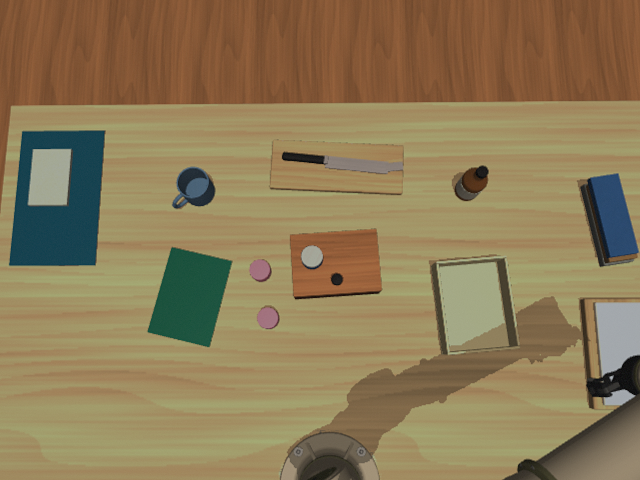

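View pics/scene0.png

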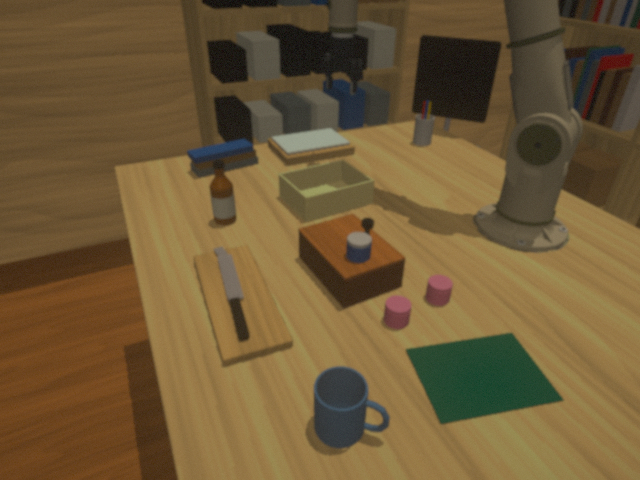

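The top view shows, at these pixels: tin with bright cap (312,256), knob (337,279), box, mat (190,297), tub (475,305). Three things have the tin's shape: (312,256), blue on the lid, and pink ones at (260,269) and (268,317). Only the first is blue with a bright cap and on the lid; I'll confirm that in a crop.

```bash
cat > h.py <<'E'
import numpy as np,cv2
def ray(c,uv,z,E=None):
    E=c["extrinsics"] if E is None else E
    d=E[:3,:3]@np.linalg.inv(c["K"])@np.array([*uv,1.]); o=E[:3,3]
    return o+d*(z-o[2])/d[2]
def proj(c,P,E=None):
    E=c["extrinsics"] if E is None else E
    p=c["K"]@(E[:3,:3].T@(np.asarray(P,float)-E[:3,3])); return p[:2]/p[2]
E
python3 - <<'E'
import numpy as np,cv2
from h import *
t=dict(np.load("top.npz")); s=dict(np.load("scene.npz"))
im=t["img"]; 
a=cv2.resize(im[220:305,240:390],None,fx=4,fy=4,interpolation=cv2.INTER_CUBIC)
b=cv2.resize(s["img"][205:305,290:420],(600,int(600*100/130)),interpolation=cv2.INTER_CUBIC)[:260]
a=a[:340];canvas=np.zeros((600,600,3),np.uint8);canvas[:340]=a;canvas[340:]=b
cv2.imwrite("pics/crop1.png",canvas[:,:,::-1])
hsv=cv2.cvtColor(im,cv2.COLOR_RGB2HSV)
def mask(name,lo,hi,roi):
    m=cv2.inRange(hsv,lo,hi);k=np.zeros_like(m);x0,y0,x1,y1=roi;k[y0:y1,x0:x1]=m[y0:y1,x0:x1]
    n,l,st,ce=cv2.connectedComponentsWithStats(k);i=1+st[1:,4].argmax();m=(l==i).astype(np.uint8)
    cs,_=cv2.findContours(m,0,2);c=max(cs,key=cv2.contourArea)
    r=cv2.minAreaRect(c);print(name,st[i],ce[i].round(1),cv2.boxPoints(r).round(1).tolist());return ce[i],cv2.boxPoints(r)
for n,lo,hi,roi,z in[("mat",(60,60,30),(95,255,255),(140,240,240,350),.003),("box",(0,120,60),(13,255,255),(280,220,390,300),.0805),("tub",(22,20,60),(35,110,255),(420,250,525,360),.075),("cap",(0,0,120),(180,60,255),(295,240,330,275),.1255),("knob",(0,0,0),(180,255,50),(325,268,350,288),.12)]:
    try:
        ce,bp=mask(n,lo,hi,roi);print("  c",ray(t,ce,z).round(4),"corners",[ray(t,p,z)[:2].round(3).tolist() for p in bp])
    except Exception as e: print(n,e)
E
```

```text
mat [ 148  248   84   99 5506] [189.6 296.7] [[147.3000030517578, 331.6000061035156], [170.1999969482422, 245.0], [231.3000030517578, 261.1000061035156], [208.39999389648438, 347.70001220703125]]
  c [0.4395 0.3452 0.003 ] corners [[0.354, 0.447], [0.571, 0.4], [0.529, 0.243], [0.314, 0.294]]
box [ 290  229   92   68 4893] [337.  263.2] [[289.20001220703125, 234.60000610351562], [376.79998779296875, 228.60000610351562], [381.1000061035156, 291.0], [293.5, 297.0]]
  c [ 0.5111 -0.0218  0.0805] corners [[0.581, 0.093], [0.595, -0.119], [0.444, -0.125], [0.431, 0.082]]
tub [ 420  250  105  105 6358] [475.7 291.9] [[420.0, 250.0], [524.0, 250.0], [524.0, 354.0], [420.0, 354.0]]
  c [ 0.4417 -0.349   0.075 ] corners [[0.543, -0.221], [0.541, -0.47], [0.298, -0.453], [0.298, -0.212]]
cap [301 246  22  21 361] [311.6 255.8] [[301.0, 246.0], [322.0, 246.0], [322.0, 266.0], [301.0, 266.0]]
  c [0.5223 0.0379 0.1255] corners [[0.545, 0.062], [0.545, 0.014], [0.498, 0.014], [0.499, 0.062]]
knob [331 274  11  11 100] [336.3 279. ] [[331.0, 274.0], [341.0, 274.0], [341.0, 284.0], [331.0, 284.0]]
  c [ 0.4688 -0.0189  0.12  ] corners [[0.48, -0.007], [0.48, -0.03], [0.457, -0.03], [0.457, -0.007]]
```

View pics/crop1.png

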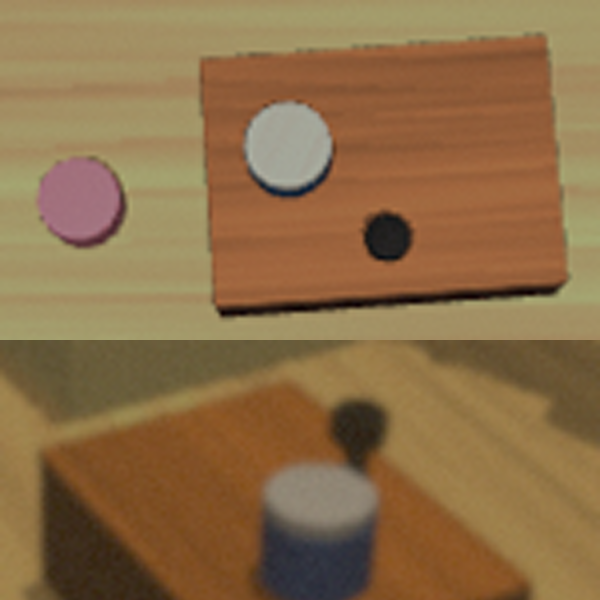

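The crop confirms it: the tin on the lid has a blue side and a bright cap, and the other two are pink.

- **Box:** centre about (0.513,-0.018), yaw about 3.7°.
- **Knob:** measured (0.469,-0.019). The box model predicts (0.468,-0.020), so they agree.
- **Tin:** (0.522,0.038).
- **Mat:** (0.442,0.346).

Moving over the tin.

Request:
carry_out([
  {"delta_pos": [0.01, 0.022, 0.01], "rot": [0, 0, -1.5], "grip": -1},
  {"delta_pos": [0.028, 0.064, 0.02], "rot": [0, 0, -3], "grip": -1},
  {"delta_pos": [0.046, 0.107, 0.03], "rot": [0, 0, -5], "grip": -1},
  {"delta_pos": [0.064, 0.149, 0.03], "rot": [0, 0, -7], "grip": -1},
  {"delta_pos": [0.082, 0.191, 0.03], "rot": [0, 0, -9], "grip": -1},
  {"delta_pos": [0.1, 0.233, 0.03], "rot": [0, 0, -11], "grip": -1},
  {"delta_pos": [0.118, 0.275, 0.03], "rot": [0, 0, -13], "grip": -1},
  {"delta_pos": [0.136, 0.317, 0.03], "rot": [0, 0, -15], "grip": -1},
  {"delta_pos": [0.154, 0.359, 0.03], "rot": [0, 0, -17], "grip": -1},
  {"delta_pos": [0.172, 0.4, 0.03], "rot": [0, 0, -19], "grip": -1},
])

```text
time: 1.1
tcp_pos: [0.4338, -0.1656, 0.2612]
orientation: [180.0, 0.0, 5.7]
wrist_force: [1.9, -0.3, -0.7]
gripper_width: 0.0852
```

Request:
carry_out([
  {"delta_pos": [0.018, 0.042, 0], "rot": [0, 0, -1], "grip": -1},
  {"delta_pos": [0.036, 0.084, 0], "rot": [0, 0, -2], "grip": -1},
  {"delta_pos": [0.054, 0.126, 0], "rot": [0, 0, -2.1], "grip": -1},
  {"delta_pos": [0.072, 0.168, 0], "rot": [0, 0, -2.1], "grip": -1},
  {"delta_pos": [0.084, 0.195, 0], "rot": [0, 0, -2.1], "grip": -1},
  {"delta_pos": [0.088, 0.206, -0.01], "rot": [0, 0, -2.1], "grip": -1},
  {"delta_pos": [0.088, 0.206, -0.03], "rot": [0, 0, -2.1], "grip": -1},
  {"delta_pos": [0.088, 0.206, -0.06], "rot": [0, 0, -2.1], "grip": -1},
  {"delta_pos": [0.088, 0.206, -0.06], "rot": [0, 0, -2.1], "grip": -1},
])

```text
time: 2.0
tcp_pos: [0.5188, 0.0369, 0.1968]
orientation: [180.0, 0.5, 3.6]
wrist_force: [0.1, -0.5, -0.4]
gripper_width: 0.0857
```

```bash
cat >> h.py <<'E'
def wrist(env,name):
    from scipy.spatial.transform import Rotation as Ro
    s=env.state(); c=env.read_camera("wrist")
    T=np.eye(4);T[:3,:3]=Ro.from_euler("xyz",s["orientation"],degrees=True).as_matrix();T[:3,3]=s["tcp_pos"]
    c["extrinsics"]=T@c["hand_eye"]; cv2.imwrite(f"pics/{name}.png",c["img"][:,:,::-1]); np.savez(f"{name}.npz",**c)
    return s,c
E
python3 - <<'E'
from station import env
from h import *
s,c=wrist(env,"w1");print(s["tcp_pos"],s["orientation"],c["extrinsics"].round(3).tolist())
print(proj(c,[.522,.038,.1255]),proj(c,[.469,-.019,.1235]))
hsv=cv2.cvtColor(c["img"],cv2.COLOR_RGB2HSV)
for nm,m,z in(("cap",cv2.inRange(hsv,(0,0,110),(180,60,255)),.1255),("knob",cv2.inRange(hsv,(0,0,0),(180,255,60)),.1235)):
    n,l,st,ce=cv2.connectedComponentsWithStats(m)
    for i in range(1,n):
        if st[i,4]>600: print(nm,st[i],ray(c,ce[i],z).round(4))
E
```

```text
[0.51876668 0.03686586 0.1968092 ] [179.98469004   0.46067234   3.57582591] [[0.063, -0.946, -0.319, 0.599], [-0.998, -0.06, -0.02, 0.04], [-0.0, 0.319, -0.948, 0.34], [0.0, 0.0, 0.0, 1.0]]
[316.22585162 247.77699051] [399.92006346 329.44301704]
cap [ 275  207   85   80 5334] [0.5229 0.0376 0.1255]
knob [ 250  129  290    4 1079] [0.591  0.0023 0.1235]
knob [ 379  292   44   56 1760] [ 0.4748 -0.0177  0.1235]
knob [    0   312   640   168 49269] [0.385  0.0272 0.1235]
```

View pics/w1.png

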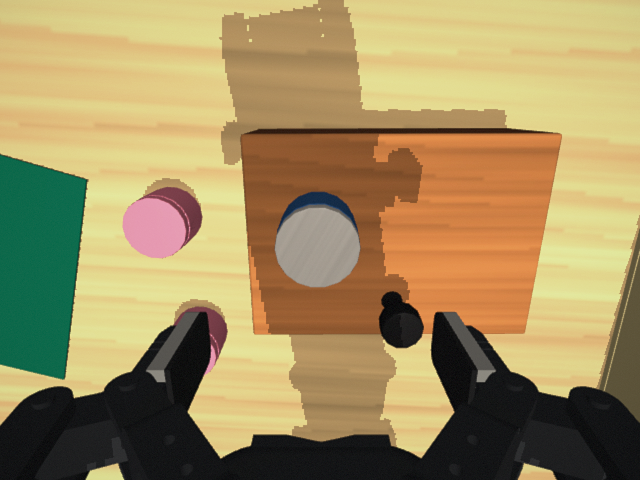

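The wrist view shows the tin's cap at (317,247) and the knob clear of both fingers. The measured tin, (0.523,0.038), agrees with the top camera. Descending.

Request:
carry_out([
  {"delta_pos": [0, 0, -0.03], "rot": [0, 0, 0], "grip": -1},
  {"delta_pos": [0, 0, -0.06], "rot": [0, 0, 0], "grip": -1},
  {"delta_pos": [0, 0, -0.085], "rot": [0, 0, 0], "grip": -1},
  {"delta_pos": [0, 0, -0.1], "rot": [0, 0, 0], "grip": -1},
  {"delta_pos": [0, 0, -0.11], "rot": [0, 0, 0], "grip": -1},
  {"delta_pos": [0, 0, -0.112], "rot": [0, 0, 0], "grip": -1},
  {"delta_pos": [0, 0, -0.112], "rot": [0, 0, 0], "grip": -1},
  {"delta_pos": [0, 0, -0.112], "rot": [0, 0, 0], "grip": -1},
])

```text
time: 2.85
tcp_pos: [0.5225, 0.0384, 0.0905]
orientation: [180.0, -0.1, 3.6]
wrist_force: [-0.2, 0.8, 0.2]
gripper_width: 0.0854
```

Request:
carry_out([
  {"delta_pos": [0, 0, 0], "rot": [0, 0, 0], "grip": 1},
  {"delta_pos": [0, 0, 0], "rot": [0, 0, 0], "grip": 1},
  {"delta_pos": [0, 0, 0], "rot": [0, 0, 0], "grip": 1},
  {"delta_pos": [0, 0, 0], "rot": [0, 0, 0], "grip": 1},
  {"delta_pos": [0, 0, 0], "rot": [0, 0, 0], "grip": 1},
  {"delta_pos": [0, 0, 0], "rot": [0, 0, 0], "grip": 1},
  {"delta_pos": [0, 0, 0], "rot": [0, 0, 0], "grip": 1},
  {"delta_pos": [0, 0, 0], "rot": [0, 0, 0], "grip": 1},
])

```text
time: 3.65
tcp_pos: [0.522, 0.0385, 0.0901]
orientation: [180.0, -0.1, 3.6]
wrist_force: [-2.4, -0.1, 6.5]
gripper_width: 0.0503
```

Request:
carry_out([
  {"delta_pos": [0, 0, 0.01], "rot": [0, 0, 0], "grip": 1},
  {"delta_pos": [0, 0, 0.03], "rot": [0, 0, 0], "grip": 1},
  {"delta_pos": [0, 0, 0.06], "rot": [0, 0, 0], "grip": 1},
  {"delta_pos": [0, 0, 0.085], "rot": [0, 0, 0], "grip": 1},
  {"delta_pos": [-0.003, 0.015, 0.09], "rot": [0, 0, 0], "grip": 1},
  {"delta_pos": [-0.012, 0.045, 0.09], "rot": [0, 0, 0], "grip": 1},
  {"delta_pos": [-0.022, 0.085, 0.09], "rot": [0, 0, 0], "grip": 1},
  {"delta_pos": [-0.032, 0.125, 0.09], "rot": [0, 0, 0], "grip": 1},
  {"delta_pos": [-0.042, 0.165, 0.09], "rot": [0, 0, 0], "grip": 1},
  {"delta_pos": [-0.052, 0.205, 0.09], "rot": [0, 0, 0], "grip": 1},
])

```text
time: 4.65
tcp_pos: [0.4679, 0.2456, 0.1787]
orientation: [180.0, 0.1, 3.7]
wrist_force: [1.1, 0.5, -3.0]
gripper_width: 0.0503
```

Request:
carry_out([
  {"delta_pos": [-0.01, 0.04, 0], "rot": [0, 0, 0], "grip": 1},
  {"delta_pos": [-0.02, 0.075, 0], "rot": [0, 0, 0], "grip": 1},
  {"delta_pos": [-0.026, 0.095, 0], "rot": [0, 0, 0], "grip": 1},
  {"delta_pos": [-0.028, 0.103, -0.02], "rot": [0, 0, 0], "grip": 1},
  {"delta_pos": [-0.028, 0.103, -0.05], "rot": [0, 0, 0], "grip": 1},
  {"delta_pos": [-0.028, 0.103, -0.08], "rot": [0, 0, 0], "grip": 1},
  {"delta_pos": [-0.028, 0.103, -0.11], "rot": [0, 0, 0], "grip": 1},
  {"delta_pos": [-0.028, 0.103, -0.135], "rot": [0, 0, 0], "grip": 1},
  {"delta_pos": [-0.028, 0.103, -0.145], "rot": [0, 0, 0], "grip": 1},
  {"delta_pos": [-0.028, 0.103, -0.145], "rot": [0, 0, 0], "grip": 1},
])

```text
time: 5.65
tcp_pos: [0.44, 0.3461, 0.0327]
orientation: [179.9, 0.2, 3.7]
wrist_force: [0.3, -0.1, -1.2]
gripper_width: 0.0505
```

Request:
carry_out([
  {"delta_pos": [0, 0, -0.006], "rot": [0, 0, 0], "grip": 1},
  {"delta_pos": [0, 0, -0.011], "rot": [0, 0, 0], "grip": 1},
  {"delta_pos": [0, 0, -0.015], "rot": [0, 0, 0], "grip": 1},
  {"delta_pos": [0, 0, -0.018], "rot": [0, 0, 0], "grip": 1},
  {"delta_pos": [0, 0, -0.019], "rot": [0, 0, 0], "grip": 1},
  {"delta_pos": [0, 0, -0.019], "rot": [0, 0, 0], "grip": 1},
])

```text
time: 6.25
tcp_pos: [0.4416, 0.3464, 0.0153]
orientation: [-180.0, 0.0, 3.6]
wrist_force: [0.2, 0.2, -2.7]
gripper_width: 0.0506
```

Request:
carry_out([
  {"delta_pos": [0, 0, -0.001], "rot": [0, 0, 0], "grip": 1},
  {"delta_pos": [0, 0, -0.002], "rot": [0, 0, 0], "grip": 1},
  {"delta_pos": [0, 0, -0.003], "rot": [0, 0, 0], "grip": 1},
  {"delta_pos": [0, 0, -0.003], "rot": [0, 0, 0], "grip": 1},
])

```text
time: 6.65
tcp_pos: [0.4417, 0.3465, 0.0128]
orientation: [180.0, -0.0, 3.6]
wrist_force: [-1.0, -1.8, 3.4]
gripper_width: 0.0498
```

Wrist force went from -2.7 to +3.4 N, so the tin has touched down. Releasing, then rising.

Request:
carry_out([
  {"delta_pos": [0, 0, 0], "rot": [0, 0, 0], "grip": -1},
  {"delta_pos": [0, 0, 0], "rot": [0, 0, 0], "grip": -1},
  {"delta_pos": [0, 0, 0], "rot": [0, 0, 0], "grip": -1},
  {"delta_pos": [0, 0, 0], "rot": [0, 0, 0], "grip": -1},
  {"delta_pos": [0, 0, 0], "rot": [0, 0, 0], "grip": -1},
  {"delta_pos": [0, 0, 0.02], "rot": [0, 0, 0], "grip": -1},
  {"delta_pos": [0, 0, 0.05], "rot": [0, 0, 0], "grip": -1},
  {"delta_pos": [0, 0, 0.09], "rot": [0, 0, 0], "grip": -1},
  {"delta_pos": [0, 0, 0.13], "rot": [0, 0, 0], "grip": -1},
  {"delta_pos": [0, 0, 0.16], "rot": [0, 0, 0], "grip": -1},
])

```text
time: 7.65
tcp_pos: [0.4418, 0.3469, 0.175]
orientation: [-179.9, -0.1, 3.7]
wrist_force: [0.7, 0.7, 0.7]
gripper_width: 0.0852
```

```bash
python3 - <<'E'
from station import env
from h import *
s,c=wrist(env,"w2");print(s["tcp_pos"],s["gripper_width"])
t=dict(np.load("top.npz"));n=env.read_camera("top")["img"]
hsv=cv2.cvtColor(c["img"],cv2.COLOR_RGB2HSV)
for nm,m,z in(("cap",cv2.inRange(hsv,(0,0,110),(180,60,255)),.048),("blue",cv2.inRange(hsv,(100,100,30),(125,255,255)),.025)):
    k,l,st,ce=cv2.connectedComponentsWithStats(m)
    for i in range(1,k):
        if st[i,4]>200: print(nm,st[i],ray(c,ce[i],z).round(4))
E
```

```text
[0.44183071 0.3469324  0.17499903] 0.08517900651173752
cap [ 287  194   69   67 3614] [0.4423 0.345  0.048 ]
blue [290 185  64  28 449] [0.463  0.3461 0.025 ]
```

View pics/w2.png

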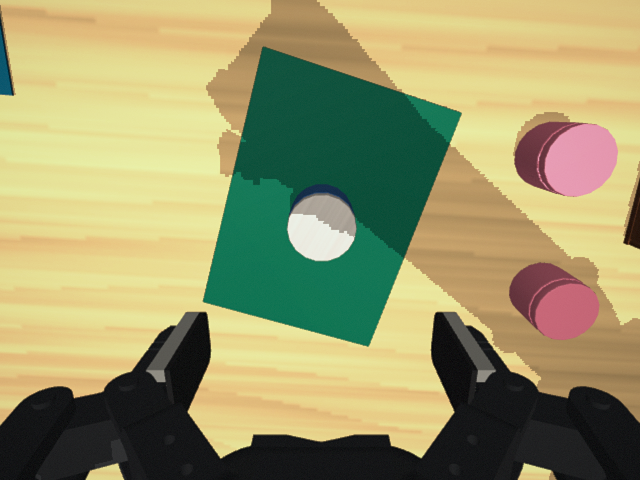

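The tin stands upright at (321,226), in the middle of the mat and clear of the fingers. Next, the knob.

Request:
carry_out([
  {"delta_pos": [0.002, -0.025, 0.02], "rot": [0, 0, 0], "grip": -1},
  {"delta_pos": [0.006, -0.07, 0.03], "rot": [0, 0, 0], "grip": -1},
  {"delta_pos": [0.009, -0.117, 0.03], "rot": [0, 0, 0], "grip": -1},
  {"delta_pos": [0.013, -0.165, 0.03], "rot": [0, 0, 0], "grip": -1},
  {"delta_pos": [0.016, -0.212, 0.03], "rot": [0, 0, 0], "grip": -1},
  {"delta_pos": [0.02, -0.26, 0.03], "rot": [0, 0, 0], "grip": -1},
  {"delta_pos": [0.022, -0.305, 0.03], "rot": [0, 0, 0], "grip": -1},
  {"delta_pos": [0.025, -0.345, 0.02], "rot": [0, 0, 0], "grip": -1},
  {"delta_pos": [0.0265, -0.3665, 0], "rot": [0, 0, 0], "grip": -1},
  {"delta_pos": [0.0265, -0.3665, -0.01], "rot": [0, 0, 0], "grip": -1},
])

```text
time: 8.75
tcp_pos: [0.467, -0.0243, 0.1601]
orientation: [180.0, 0.1, 3.3]
wrist_force: [-0.1, -0.5, 0.3]
gripper_width: 0.0854
```

Request:
carry_out([
  {"delta_pos": [0, 0, 0], "rot": [0, 0, 0], "grip": -1},
  {"delta_pos": [0, 0, -0.025], "rot": [0, 0, 0], "grip": -1},
  {"delta_pos": [0, 0, -0.05], "rot": [0, 0, 0], "grip": -1},
  {"delta_pos": [0, 0, -0.062], "rot": [0, 0, 0], "grip": -1},
  {"delta_pos": [0, 0, -0.066], "rot": [0, 0, 0], "grip": -1},
  {"delta_pos": [0, 0, -0.067], "rot": [0, 0, 0], "grip": -1},
  {"delta_pos": [0, 0, -0.067], "rot": [0, 0, 0], "grip": -1},
])

```text
time: 9.45
tcp_pos: [0.4688, -0.0197, 0.0962]
orientation: [-180.0, -0.1, 3.7]
wrist_force: [-0.2, 0.1, -0.4]
gripper_width: 0.0851
```

Request:
carry_out([
  {"delta_pos": [0, 0, 0], "rot": [0, 0, 0], "grip": 1},
  {"delta_pos": [0, 0, 0], "rot": [0, 0, 0], "grip": 1},
  {"delta_pos": [0, 0, 0], "rot": [0, 0, 0], "grip": 1},
  {"delta_pos": [0, 0, 0], "rot": [0, 0, 0], "grip": 1},
  {"delta_pos": [0, 0, 0], "rot": [0, 0, 0], "grip": 1},
  {"delta_pos": [0, 0, 0], "rot": [0, 0, 0], "grip": 1},
  {"delta_pos": [0, 0, 0], "rot": [0, 0, 0], "grip": 1},
  {"delta_pos": [0, 0, 0], "rot": [0, 0, 0], "grip": 1},
  {"delta_pos": [0, 0, 0], "rot": [0, 0, 0], "grip": 1},
])

```text
time: 10.35
tcp_pos: [0.4682, -0.0191, 0.0959]
orientation: [-179.9, -0.0, 3.7]
wrist_force: [-3.3, 2.2, 6.8]
gripper_width: 0.0257
```

```bash
python3 - <<'E'
import numpy as np
y=np.radians(3.7)
v0=np.array([-.12,.043])
for a in range(0,105,8):
    t=np.radians(a);x=v0[0]*np.cos(t)+v0[1]*np.sin(t);z=-v0[0]*np.sin(t)+v0[1]*np.cos(t)
    d=x-v0[0];print(a,round(d*np.cos(y),4),round(d*np.sin(y),4),round(z-v0[1],4))
E
```

```text
0 0.0 0.0 0.0
8 0.0071 0.0005 0.0163
16 0.0165 0.0011 0.0314
24 0.0278 0.0018 0.0451
32 0.0409 0.0026 0.0571
40 0.0556 0.0036 0.0671
48 0.0715 0.0046 0.0749
56 0.0884 0.0057 0.0805
64 0.1058 0.0068 0.0837
72 0.1236 0.008 0.0844
80 0.1412 0.0091 0.0826
88 0.1585 0.0102 0.0784
96 0.1749 0.0113 0.0718
104 0.1904 0.0123 0.063
```

Knob gripped (26 mm). I'll follow the arc with the tool vertical, letting the knob pivot between the pads, and take a short test first.

Request:
carry_out([
  {"delta_pos": [0.003, 0, 0.008], "rot": [0, 0, 0], "grip": 1},
  {"delta_pos": [0.007, 0.0005, 0.016], "rot": [0, 0, 0], "grip": 1},
  {"delta_pos": [0.0115, 0.001, 0.024], "rot": [0, 0, 0], "grip": 1},
  {"delta_pos": [0.0165, 0.001, 0.0315], "rot": [0, 0, 0], "grip": 1},
  {"delta_pos": [0.022, 0.0015, 0.0385], "rot": [0, 0, 0], "grip": 1},
  {"delta_pos": [0.028, 0.002, 0.045], "rot": [0, 0, 0], "grip": 1},
  {"delta_pos": [0.028, 0.002, 0.045], "rot": [0, 0, 0], "grip": 1},
])

```text
time: 11.05
tcp_pos: [0.496, -0.0173, 0.1412]
orientation: [-180.0, 0.1, 3.7]
wrist_force: [-5.3, 4.2, 2.2]
gripper_width: 0.0259
```

Low forces and the grip is steady, so I'll continue to 96°, with deltas taken from the 24° point.

Request:
carry_out([
  {"delta_pos": [0.006, 0.0005, 0.006], "rot": [0, 0, 0], "grip": 1},
  {"delta_pos": [0.013, 0.001, 0.012], "rot": [0, 0, 0], "grip": 1},
  {"delta_pos": [0.02, 0.0015, 0.0175], "rot": [0, 0, 0], "grip": 1},
  {"delta_pos": [0.028, 0.002, 0.022], "rot": [0, 0, 0], "grip": 1},
  {"delta_pos": [0.036, 0.0025, 0.0265], "rot": [0, 0, 0], "grip": 1},
  {"delta_pos": [0.044, 0.003, 0.03], "rot": [0, 0, 0], "grip": 1},
  {"delta_pos": [0.052, 0.0035, 0.033], "rot": [0, 0, 0], "grip": 1},
  {"delta_pos": [0.0605, 0.004, 0.0355], "rot": [0, 0, 0], "grip": 1},
  {"delta_pos": [0.0605, 0.004, 0.0355], "rot": [0, 0, 0], "grip": 1},
])

```text
time: 11.95
tcp_pos: [0.5571, -0.0133, 0.1767]
orientation: [-180.0, 0.0, 3.7]
wrist_force: [-2.5, 5.0, 1.5]
gripper_width: 0.0255
```

Request:
carry_out([
  {"delta_pos": [0.0085, 0.0005, 0.002], "rot": [0, 0, 0], "grip": 1},
  {"delta_pos": [0.0175, 0.001, 0.003], "rot": [0, 0, 0], "grip": 1},
  {"delta_pos": [0.0265, 0.0015, 0.004], "rot": [0, 0, 0], "grip": 1},
  {"delta_pos": [0.0355, 0.0025, 0.004], "rot": [0, 0, 0], "grip": 1},
  {"delta_pos": [0.044, 0.003, 0.0035], "rot": [0, 0, 0], "grip": 1},
  {"delta_pos": [0.053, 0.0035, 0.002], "rot": [0, 0, 0], "grip": 1},
  {"delta_pos": [0.0615, 0.004, 0], "rot": [0, 0, 0], "grip": 1},
  {"delta_pos": [0.07, 0.0045, -0.002], "rot": [0, 0, 0], "grip": 1},
  {"delta_pos": [0.07, 0.0045, -0.002], "rot": [0, 0, 0], "grip": 1},
])

```text
time: 12.85
tcp_pos: [0.6279, -0.0086, 0.175]
orientation: [-179.9, -0.1, 3.7]
wrist_force: [1.0, 4.7, 3.8]
gripper_width: 0.0257
```

Request:
carry_out([
  {"delta_pos": [0.006, 0.0005, -0.002], "rot": [0, 0, 0], "grip": 1},
  {"delta_pos": [0.012, 0.001, -0.0045], "rot": [0, 0, 0], "grip": 1},
  {"delta_pos": [0.0165, 0.001, -0.0065], "rot": [0, 0, 0], "grip": 1},
  {"delta_pos": [0.0165, 0.001, -0.0065], "rot": [0, 0, 0], "grip": 1},
])

```text
time: 13.25
tcp_pos: [0.6442, -0.0076, 0.1687]
orientation: [-179.9, -0.1, 3.7]
wrist_force: [1.3, 4.9, 3.2]
gripper_width: 0.0258
```

```bash
python3 - <<'E'
from station import env
import cv2,numpy as np
a=env.read_camera("scene")["img"][150:350,220:460];b=env.read_camera("top")["img"][180:330,250:430]
o=np.vstack([cv2.resize(a,(600,300))*1,cv2.resize(b,(600,300))]);o=np.hstack([cv2.resize(a,(400,333)),cv2.resize(b,(400,333))])
cv2.imwrite("pics/o1.png",o[:,:,::-1])
E
```

```text
(no output)
```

View pics/o1.png

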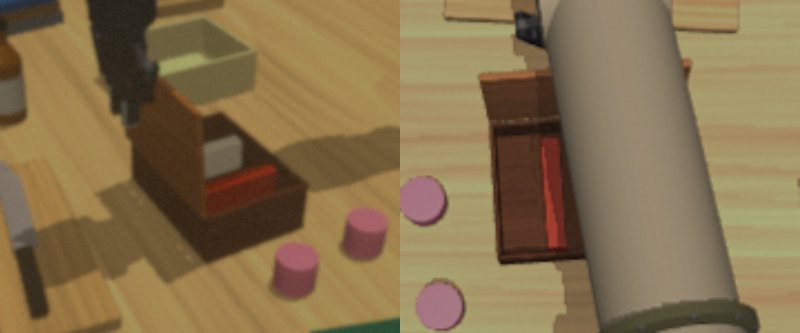

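The lid is upright or slightly past it. The red stone is in the +y slot and the white one in the other. Releasing, rising above the lid, then moving back over the box.

Request:
carry_out([
  {"delta_pos": [0, 0, 0], "rot": [0, 0, 0], "grip": -1},
  {"delta_pos": [0, 0, 0], "rot": [0, 0, 0], "grip": -1},
  {"delta_pos": [0, 0, 0], "rot": [0, 0, 0], "grip": -1},
  {"delta_pos": [0, 0, 0], "rot": [0, 0, 0], "grip": -1},
  {"delta_pos": [0, 0, 0], "rot": [0, 0, 0], "grip": -1},
  {"delta_pos": [0, 0, 0.02], "rot": [0, 0, 0], "grip": -1},
  {"delta_pos": [0, 0, 0.05], "rot": [0, 0, 0], "grip": -1},
  {"delta_pos": [0, 0, 0.08], "rot": [0, 0, 0], "grip": -1},
  {"delta_pos": [0, 0, 0.1], "rot": [0, 0, 0], "grip": -1},
  {"delta_pos": [0, 0, 0.1], "rot": [0, 0, 0], "grip": -1},
])

```text
time: 14.35
tcp_pos: [0.6445, -0.0085, 0.2712]
orientation: [180.0, -0.4, 3.6]
wrist_force: [-0.8, -0.7, 0.4]
gripper_width: 0.0857
```

Request:
carry_out([
  {"delta_pos": [-0.02, 0.005, 0], "rot": [0, 0, 0], "grip": -0.5},
  {"delta_pos": [-0.06, 0.013, 0], "rot": [0, 0, 0], "grip": 0},
  {"delta_pos": [-0.1, 0.022, 0], "rot": [0, 0, 0], "grip": 0},
  {"delta_pos": [-0.125, 0.028, 0], "rot": [0, 0, 0], "grip": 0},
  {"delta_pos": [-0.134, 0.0295, 0], "rot": [0, 0, 0], "grip": 0},
  {"delta_pos": [-0.134, 0.0295, -0.02], "rot": [0, 0, 0], "grip": 0},
  {"delta_pos": [-0.134, 0.0295, -0.05], "rot": [0, 0, 0], "grip": 0},
  {"delta_pos": [-0.134, 0.0295, -0.08], "rot": [0, 0, 0], "grip": 0},
  {"delta_pos": [-0.134, 0.0295, -0.08], "rot": [0, 0, 0], "grip": 0},
  {"delta_pos": [-0.134, 0.0295, -0.08], "rot": [0, 0, 0], "grip": 0},
])

```text
time: 15.35
tcp_pos: [0.5093, 0.0207, 0.1873]
orientation: [-180.0, 0.1, 3.6]
wrist_force: [0.6, 0.5, 1.0]
gripper_width: 0.0426
```

```bash
python3 - <<'E'
from station import env
from h import *
s,c=wrist(env,"w3");print(s["tcp_pos"],s["orientation"],s["gripper_width"])
hsv=cv2.cvtColor(c["img"],cv2.COLOR_RGB2HSV)
m=cv2.inRange(hsv,(0,170,110),(6,255,255))|cv2.inRange(hsv,(174,150,110),(180,255,255))
k,l,st,ce=cv2.connectedComponentsWithStats(m)
for i in range(1,k):
    if st[i,4]>300: print(st[i],ray(c,ce[i],.063).round(4))
y=np.radians(3.7);Rz=np.array([[np.cos(y),-np.sin(y)],[np.sin(y),np.cos(y)]])
for p in((-.06,.03),(-.06,.05),(.06,.05),(.06,.03)): 
    P=Rz@np.array(p)+[.513,-.018]; print(proj(c,[*P,.063]).round(0))
E
```

```text
[0.50926092 0.02066597 0.18731019] [-1.79978254e+02  6.55987498e-02  3.62746098e+00] 0.042611219555607496
[ 302  149   29  158 4276] [0.5114 0.0223 0.063 ]
[330. 301.]
[304. 301.]
[302. 141.]
[331. 141.]
```

View pics/w3.png

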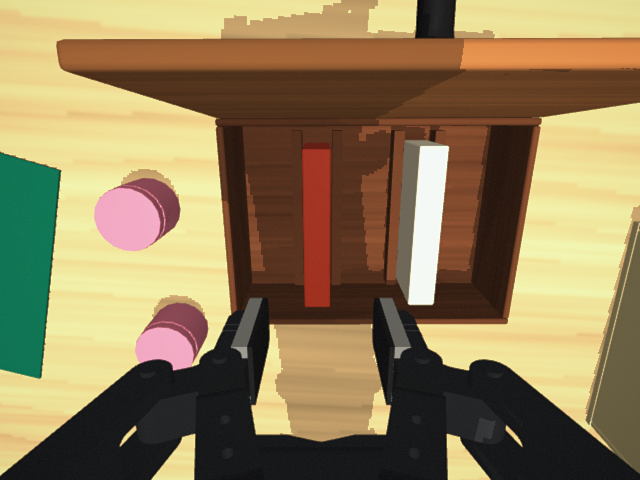

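The wrist view shows the red stone at (316,225), top edge spanning rows 144–307, and the white one at (422,222). The measured centre, (0.511,0.022), fits the model's (0.510,0.022). The wrist camera rides about 80 mm ahead of the TCP, close to the open lid, so I'll grip the stone about 23 mm nearer the robot.

Request:
carry_out([
  {"delta_pos": [-0.015, 0, 0], "rot": [0, 0, 0], "grip": 0},
  {"delta_pos": [-0.0225, 0, -0.02], "rot": [0, 0, 0], "grip": 0},
  {"delta_pos": [-0.0225, 0, -0.05], "rot": [0, 0, 0], "grip": 0},
  {"delta_pos": [-0.0225, 0, -0.08], "rot": [0, 0, 0], "grip": 0},
  {"delta_pos": [-0.0225, 0, -0.11], "rot": [0, 0, 0], "grip": 0},
  {"delta_pos": [-0.0225, 0, -0.135], "rot": [0, 0, 0], "grip": 0},
  {"delta_pos": [-0.0225, 0, -0.15], "rot": [0, 0, 0], "grip": 0},
  {"delta_pos": [-0.0225, 0, -0.155], "rot": [0, 0, 0], "grip": 0},
  {"delta_pos": [-0.0225, 0, -0.156], "rot": [0, 0, 0], "grip": 0},
  {"delta_pos": [-0.0225, 0, -0.156], "rot": [0, 0, 0], "grip": 0},
])

```text
time: 16.4
tcp_pos: [0.4879, 0.021, 0.0326]
orientation: [180.0, -0.1, 3.6]
wrist_force: [-0.2, 0.5, 0.7]
gripper_width: 0.0427
```

Request:
carry_out([
  {"delta_pos": [0, 0, 0], "rot": [0, 0, 0], "grip": 1},
  {"delta_pos": [0, 0, 0], "rot": [0, 0, 0], "grip": 1},
  {"delta_pos": [0, 0, 0], "rot": [0, 0, 0], "grip": 1},
  {"delta_pos": [0, 0, 0], "rot": [0, 0, 0], "grip": 1},
  {"delta_pos": [0, 0, 0], "rot": [0, 0, 0], "grip": 1},
  {"delta_pos": [0, 0, 0], "rot": [0, 0, 0], "grip": 1},
  {"delta_pos": [0, 0, 0], "rot": [0, 0, 0], "grip": 1},
])

```text
time: 17.1
tcp_pos: [0.4875, 0.021, 0.0324]
orientation: [180.0, -0.1, 3.6]
wrist_force: [-1.4, 1.1, 6.7]
gripper_width: 0.0192
```

```bash
python3 - <<'E'
from h import *
t=dict(np.load("top.npz"))
P=[ray(t,p,.075) for p in((431,261),(506,256),(518,347),(442,355))]
print(np.round(P,3),np.mean(P,0))
s=dict(np.load("scene.npz"));
Q=[ray(s,p,.075) for p in((279,177),(342,162),(373,185),(302,198))];print(np.round(Q,3),np.mean(Q,0))
E
```

```text
[[ 0.516 -0.247  0.075]
 [ 0.527 -0.426  0.075]
 [ 0.314 -0.44   0.075]
 [ 0.296 -0.263  0.075]] [ 0.41314881 -0.34382739  0.075     ]
[[ 0.537 -0.396  0.075]
 [ 0.326 -0.418  0.075]
 [ 0.319 -0.245  0.075]
 [ 0.526 -0.254  0.075]] [ 0.42698615 -0.32817956  0.075     ]
```

The stone is gripped (19 mm). The tub's centre is about (0.415,-0.340). Lifting straight up.

Request:
carry_out([
  {"delta_pos": [0, 0, 0.008], "rot": [0, 0, 0], "grip": 1},
  {"delta_pos": [0, 0, 0.022], "rot": [0, 0, 0], "grip": 1},
  {"delta_pos": [0, 0, 0.042], "rot": [0, 0, 0], "grip": 1},
  {"delta_pos": [0, 0, 0.065], "rot": [0, 0, 0], "grip": 1},
  {"delta_pos": [0, 0, 0.09], "rot": [0, 0, 0], "grip": 1},
  {"delta_pos": [0, 0, 0.115], "rot": [0, 0, 0], "grip": 1},
  {"delta_pos": [0, 0, 0.14], "rot": [0, 0, 0], "grip": 1},
  {"delta_pos": [0, 0, 0.155], "rot": [0, 0, 0], "grip": 1},
  {"delta_pos": [0, 0, 0.16], "rot": [0, 0, 0], "grip": 1},
  {"delta_pos": [0, 0, 0.16], "rot": [0, 0, 0], "grip": 1},
])

```text
time: 18.1
tcp_pos: [0.4868, 0.021, 0.1922]
orientation: [180.0, -0.1, 3.6]
wrist_force: [-0.8, 0.5, -3.3]
gripper_width: 0.0193
```

Request:
carry_out([
  {"delta_pos": [-0.003, -0.01, 0], "rot": [0, 0, 0], "grip": 1},
  {"delta_pos": [-0.009, -0.035, 0], "rot": [0, 0, 0], "grip": 1},
  {"delta_pos": [-0.018, -0.068, 0], "rot": [0, 0, 0], "grip": 1},
  {"delta_pos": [-0.028, -0.105, 0], "rot": [0, 0, 0], "grip": 1},
  {"delta_pos": [-0.037, -0.142, 0], "rot": [0, 0, 0], "grip": 1},
  {"delta_pos": [-0.047, -0.18, 0], "rot": [0, 0, 0], "grip": 1},
  {"delta_pos": [-0.057, -0.217, 0], "rot": [0, 0, 0], "grip": 1},
  {"delta_pos": [-0.067, -0.254, 0], "rot": [0, 0, 0], "grip": 1},
  {"delta_pos": [-0.076, -0.29, 0], "rot": [0, 0, 0], "grip": 1},
  {"delta_pos": [-0.084, -0.322, 0], "rot": [0, 0, 0], "grip": 1},
])

```text
time: 19.1
tcp_pos: [0.4003, -0.3033, 0.19]
orientation: [-179.9, 0.1, 3.5]
wrist_force: [0.5, 0.3, -3.5]
gripper_width: 0.0189
```

Request:
carry_out([
  {"delta_pos": [-0.006, -0.023, 0], "rot": [0, 0, 0], "grip": 1},
  {"delta_pos": [-0.01, -0.036, 0], "rot": [0, 0, 0], "grip": 1},
  {"delta_pos": [-0.011, -0.04, 0], "rot": [0, 0, 0], "grip": 1},
  {"delta_pos": [-0.011, -0.04, 0], "rot": [0, 0, 0], "grip": 1},
  {"delta_pos": [-0.011, -0.04, 0], "rot": [0, 0, 0], "grip": 1},
  {"delta_pos": [-0.011, -0.04, 0], "rot": [0, 0, 0], "grip": 1},
  {"delta_pos": [-0.011, -0.04, 0], "rot": [0, 0, 0], "grip": 1},
])

```text
time: 19.8
tcp_pos: [0.3921, -0.3402, 0.1914]
orientation: [-180.0, -0.0, 3.7]
wrist_force: [0.0, -0.2, -2.7]
gripper_width: 0.0196
```

```bash
python3 - <<'E'
from station import env
from h import *
a=env.read_camera("scene")["img"];b=env.read_camera("top")["img"]
w=wrist(env,"w4")[1]["img"]
o=np.zeros((600,800,3),np.uint8);o[:300,:400]=cv2.resize(a,(400,300),interpolation=cv2.INTER_AREA);o[:300,400:]=cv2.resize(b,(400,300),interpolation=cv2.INTER_AREA);o[300:,:400]=cv2.resize(w,(400,300),interpolation=cv2.INTER_AREA);o[300:,400:]=cv2.resize(a[100:280,220:460],(400,300))
cv2.imwrite("pics/fin.png",o[:,:,::-1]);s=env.state();print(s["time"],s["tcp_pos"],s["gripper_width"],s["wrist_force"])
E
```

```text
19.95 [ 0.39179079 -0.34074673  0.19136969] 0.01917452009155467 [-0.14878036  0.55710336 -2.56263813]
```

View pics/fin.png

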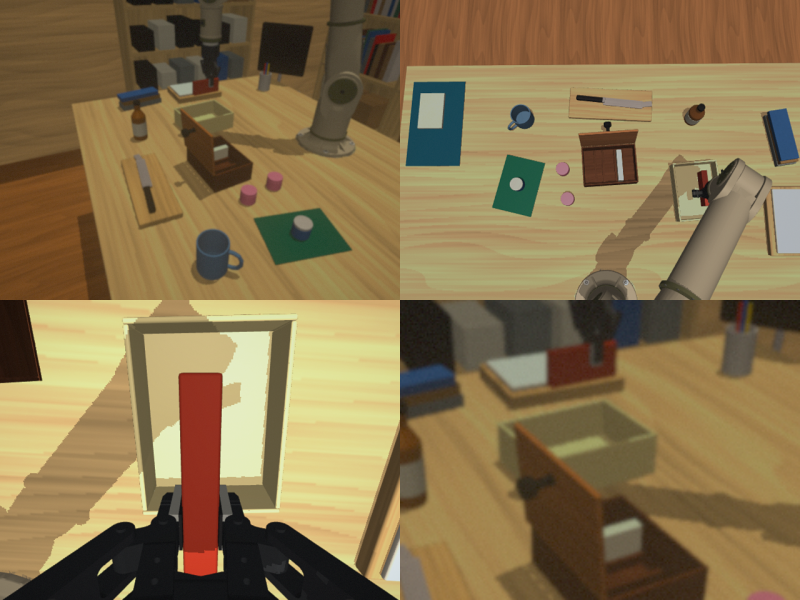

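The stone is held level and upright above the middle of the tub, with its underside about 0.165 m up. The lid is open, the white stone is in its slot, the tin stands on the mat, and the bystanders look unmoved.

```bash
python3 -c "
from station import env
print(env.state()['joint_velocities'].round(2)); print(env.job_done())"
```

```text
[ 0.24  0.14  0.3  -0.07  0.01  0.01  0.05]
the job is handed in; nothing more can be done
None
```

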